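# Open the double-latched hood of a bench tape machine to reach its spent roll

## Task

Open the hood of the tape machine so that its spent roll can be changed. Turn the wing knob on the hood a quarter turn, then lift the hood by it a little until the hidden safety hook stops it, ease it back down a few millimetres so that the hook hangs free, and feel for the hook under the hood's raised front edge and push it back while you raise the hood past it. Never force the hood against its hook or bend the hook, swing the hood fully open so that it stands up by itself, and leave the things lying round the machine where they are.

Things in the scene. Friction and masses are not known exactly. Their poses are not given: they have to be found in the camera images.
- machine: bench tape machine, fixed grey sheet-metal housing 210 (x) x 240 (y) x 120 mm high, open under its hood. Origin: centre of its underside. x points from the front (blade bar, apron, keys; faces the robot) to the rear hinge, y left, z up. Front wall outer face at x = -105 mm; nothing sticks out of it above z = 70 mm
- hood (a joint): hood angle, rad: 0 shut, grows as its front edge rises, stop at 1.2. A grey sheet lid, 252 mm wide, 217 deep, 0.4 kg, hinged at the rear; its top face lies 6 mm above the hinge line. Stiff hinges: it stays at any angle; lifting takes about 6 N at the front edge, easing it down about 1.5 N. With the wing knob open it rises freely to about 0.36 (front edge up 70 mm), where the hook stops it
- hood_hinge (a point): middle of the hood's hinge line (axis along the machine's y), at (100, 0, 120) mm in the machine's frame
- hood_lip (a point): middle of the lower edge of the hood's front skirt (2.5 mm sheet, 252 mm wide); moves with the hood; 208.75 mm in front of the hinge line and 8.5 mm below it when shut, where it stands 4 mm in front of the front wall. At a hood angle of 0.32 it is some 57 mm above the wall top: room for closed fingers tilted 30 to 45 degrees to reach 20 mm in under it and, later, to lift by it
- wall_top (a point): middle of the front wall's outer top edge, at (-105, 0, 120) mm in the machine's frame. The wall's top is bent inward into a flange 11 mm deep with its edge turned down 6 mm. The hook comes down behind it, set anywhere within 42 mm either side of the middle: where has to be felt. With the hood at 0.30 to 0.36 its strip is 13 to 17 mm behind the wall's outer face, in the gap above the wall
- wing (a joint): angle of the wing knob (primary latch), rad: 0 latched, the wing lying across the hood, along the machine's y; it turns clockwise seen from above, up to 1.57, where the wing lies fore and aft. Its cam lets go from about 0.9 on; turn it past 1.1. It starts between 0 and 0.25 and stays where it is left (friction 0.08 N m)
- wing_grip (a point): on the wing knob's axis, mid-height of its wing, 129 mm in front of the hinge line and 27 mm above it when shut. The wing is a black bar 12 mm thick, 46 mm long, 24 mm high, its underside 9 mm above the hood's top face; pinch it from above to turn it and to lift the hood
- hook (a joint): swing of the hidden safety hook, rad: 0 at rest, grows as it is pushed back (to the machine's +x), stop at 0.32. A steel strip 18 mm wide, hanging 67 mm from a pivot close under the hood, its foot bent forward under the wall's flange. Pushed 28 mm below its pivot, the spring gives 2 N at once, 4.5 N at 0.2 rad (6 mm of push). It bends above 16 N of push or if the hood pulls on it with over 25 N
- flange_edge (a point): middle of the lower inner edge of the wall's flange, at (-94, 0, 114) mm in the machine's frame. With the hood pulled up (0.36) the hook's foot, turned up 6 mm, grips this edge from below: it cannot swing. With the hood eased down to 0.28 to 0.32 it hangs clear and can be pushed back; pushed 0.2 it misses the flange and the hood can rise; above a hood angle of 0.43 it is past and may be let go
- full_roll: full roll of tan packing tape lying flat on the table left of the machine, 94 mm across, 48 mm high, bystander; origin: centre of its underside
- marker: black marker pen lying in front of the machine, 133 mm long, 19 mm thick, bystander; origin: centre of its underside
- small_roll: small black roll of tape lying flat on the table right of the machine, 59 mm across, 19 mm high, bystander; origin: centre of its underside

How it is judged:
By the outcome, as a careful person would: the job done as asked, in the order asked, and still so for the second after the job is handed in, with the robot touching nothing.
It also fails if it takes over 72 s, if anything falls off the work surface, if the arm or the gripper's body presses on something with over 40 N, if the wrist force passes 120 N, or if a joint passes its speed limit or range.

## Robot

A 7-joint arm with a two-finger parallel gripper is mounted at the origin on a cart in front of the work surface, level with it; the furniture and walls round the work are solid. World frame = base frame: x ahead of the robot, y to its left, z up, the work surface at z = 0. Lengths are in m, angles in rad, forces in N, time in s.
With the tool pointing down it reaches from about 0.425 to 0.825 m from the base axis. Payload 3.6 kg.
Tool frame: the origin (TCP) lies where the fingers leave the gripper's body, on its centre line; the fingertips stand 73 mm ahead of it and the grasp point (between the pads) lies 54 mm ahead of it; z points along the fingers, y is the line along which they close (so a half turn about z gives the same grasp; the last joint's range is limited). The gripper opens to 85 mm and grips with 20 to 120 N. Pads are 22 mm wide; open, the fingers measure 114 mm over their backs; the gripper's body (76 mm by 85 mm) begins 54 mm behind the grasp point. The pads swing forward as they close: fully open they stand 13 mm farther back than shut.
Start: joints at [-1.26, 0.615, -0.013, 1.423, 0.008, 1.103, -0.04], TCP at [0.215, 0.613, 0.304] pointing down, gripper open.
Joint ranges: [-3.12, 3.12], [-0.3, 2.06], [-1.34, 1.32], [0.26, 2.42], [-1.36, 4.5], [0.01, 1.98], [-2.84, 2.84]. Speed limits (rad/s): [2.79, 2.79, 3.14, 3.14, 3.14, 3.14, 3.14].

## Interface

Orientations are given as a unit quaternion [x, y, z, w].
In Python, from station import arm, snapshot, camera_info, ticket gives the robot as it stands. Calls block until the motion is done:
- arm.movep(position, orientation): joint-space move of the TCP to a pose.
- arm.line_to(position, velocity=0.15, ori=None): straight line of the TCP; ori=None keeps the orientation; velocity is the mean speed in m/s.
- arm.move_j(angles): joint-space move.
- arm.move_gripper(opening, effort=None): opening from 0.0 (shut) to 1.0 (fully open); effort is the grip in N (None keeps the last); returns when the fingers have stopped.
- arm.pause(seconds).
- arm.ik(position, orientation): joint angles nearest the present ones, or None.
- snapshot(name): name is "side" or "top" or "wrist"; returns the picture (400x640x3 uint8, blue, green, red); there is no depth.
- camera_info(name): a dict with "fx", "fy", "cx", "cy" (pixels), "dist_coeffs" ([k1, k2, p1, p2, k3] as OpenCV has them; the pictures are not rectified), "R" (3x3) and "t" (3): a world point X has camera coordinates R X + t; the wrist camera has in their place "T_tool_cam" (4x4, takes a point from camera to tool coordinates, whose origin is the TCP and whose axes are the flange's). Camera axes: x right, y down, z forward; pixel columns grow to the right and rows downward; lengths in m; the calibration is good to about 2 mm. A picture is of the moment at which its call begins: read the wrist's pose just before it. camera_info takes no time and is no camera call.
A pose or a line that the arm cannot do raises arm.MotionError and nothing moves.
- ticket.finish_job(): hands the job in; it is judged then, once.
Readings, each from a call of its own:
- arm.read_time(): time.
- arm.read_joint_positions(): joint angles.
- arm.read_dq(): joint speeds.
- arm.read_effort(): joint torques, N m.
- arm.read_tool_pos(): TCP position.
- arm.read_eef_rot(): TCP orientation.
- arm.read_ft_force(): force on the tool from outside, world axes, zero at the start.
- arm.read_wrist_torque(): the same for the moment, N m.
- arm.read_opening(): opening from 0.0 (shut) to 1.0 (fully open).
- arm.read_finger_force(): force on a finger pad.
Only numpy, scipy, OpenCV 4.12 (cv2) and the standard library are available. Lean on these libraries where they do the work, as an engineer would, in place of code of your own. Each camera call takes 0.05 s, during which the arm holds its last target. There are 200 camera calls.

## Working session

There is one attempt and no reset: what is moved stays moved. The work goes in short steps, each a Python script; the robot and the scene stay as the last script left them, time stands still between calls to the robot, and variables do not carry over. Pictures are saved under pics/ and viewed, at most 10 in all, crops included, and the job is handed in when it is done.

```bash
mkdir -p pics; ls; python3 - <<'E'
from station import arm, snapshot, camera_info
import cv2, numpy as np
for n in("top","side"):
    cv2.imwrite(f"pics/{n}0.png",snapshot(n)); c=camera_info(n)
    print(n,{k:np.round(v,4).tolist() for k,v in c.items() if not isinstance(v,str)})
print(np.round(camera_info("wrist")["T_tool_cam"],4).tolist(), arm.read_time(), arm.read_eef_rot(), arm.read_ft_force())
E
```

```text
pics
top {'fx': 501.8982, 'fy': 501.8982, 'cx': 321.7859, 'cy': 204.222, 'dist_coeffs': [0.0085, 0.0, 0.0, 0.0, 0.0], 'R': [[0.0152, -0.9999, -0.0012], [-0.9932, -0.015, -0.1157], [0.1157, 0.0029, -0.9933]], 't': [0.0954, 0.5472, 1.4478]}
side {'fx': 460.9648, 'fy': 460.9648, 'cx': 317.9944, 'cy': 209.3984, 'dist_coeffs': [-0.0744, 0.0, 0.0, 0.0, 0.0], 'R': [[0.9999, -0.0167, -0.0027], [-0.0125, -0.6192, -0.7851], [0.0114, 0.785, -0.6193]], 't': [-0.5502, 0.1522, 1.1406]}
[[0.0005, -0.9586, -0.2847, 0.0722], [1.0, 0.0007, -0.0007, -0.0], [0.0009, -0.2847, 0.9586, -0.07], [0.0, 0.0, 0.0, 1.0]] 0.1 [ 1.67571797e-01  9.85859176e-01 -1.15970647e-03 -1.84239588e-04] [ 0.52708865  0.34975397 -0.21887041]
```

View pics/top0.png

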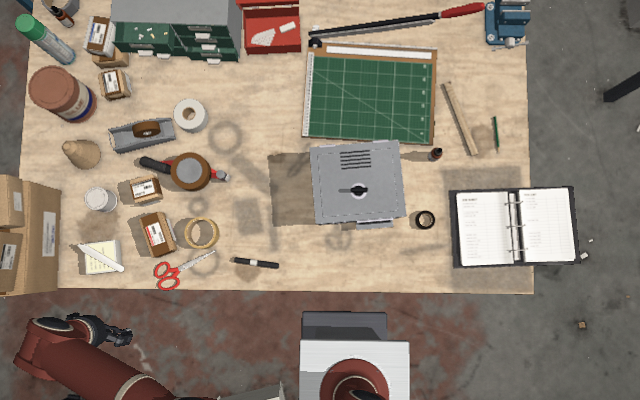

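View pics/side0.png

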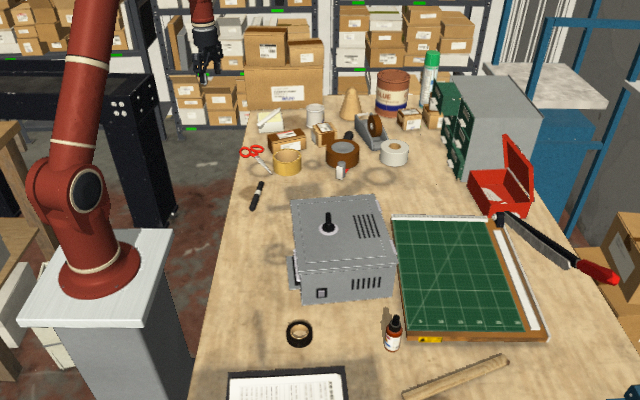

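```bash
python3 - <<'E'
import cv2
a=cv2.imread("pics/top0.png")[130:240,295:425]; b=cv2.imread("pics/side0.png")[185:310,280:405]
a=cv2.resize(a,(650,550),interpolation=cv2.INTER_CUBIC)
cv2.imwrite("pics/topc.png",a)
E
```

```text
(no output)
```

View pics/topc.png

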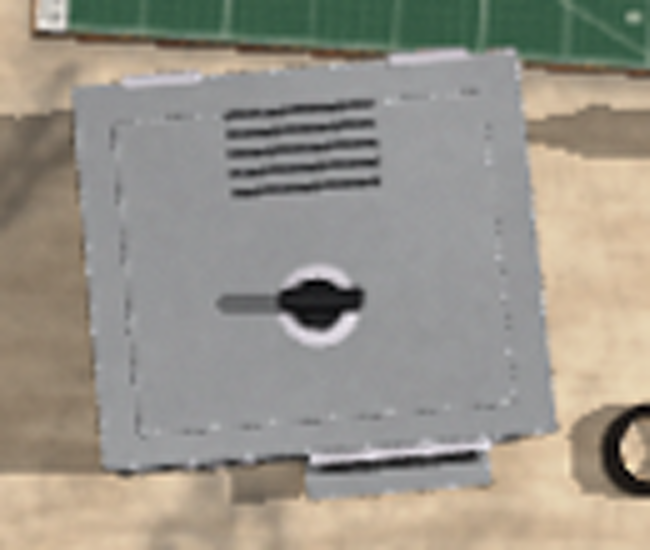

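The top view shows the hood with corners near crop (75,90), (517,55), (555,432), (107,470); the wing's centre is near (320,299) and the disc's near (320,305).

```bash
cat > h.py <<'E'
from station import arm, snapshot, camera_info, ticket
import cv2, numpy as np
from scipy.spatial.transform import Rotation as Ro
def ray(name,uv,z,pose=None):
    c=camera_info(name); K=np.array([[c['fx'],0,c['cx']],[0,c['fy'],c['cy']],[0,0,1.]])
    p=cv2.undistortPoints(np.array(uv,float).reshape(-1,1,2),K,np.array(c['dist_coeffs'],float)).reshape(-1,2)
    d=np.c_[p,np.ones(len(p))]
    if name=="wrist":
        T=np.eye(4); T[:3,:3]=Ro.from_quat(pose[1]).as_matrix(); T[:3,3]=pose[0]
        T=T@np.array(c['T_tool_cam']); R=T[:3,:3]; C=T[:3,3]
    else: R=np.array(c['R']).T; C=-R@np.array(c['t'])
    d=d@R.T; z=np.broadcast_to(z,len(d))
    return C+d*((z-C[2])/d[:,2])[:,None]
def fit2(M,W):  # planar rigid: W = R M + t
    m,w=M.mean(0),W.mean(0); H=(M-m).T@(W-w); a=np.arctan2(H[0,1]-H[1,0],H[0,0]+H[1,1])
    R=np.array([[np.cos(a),-np.sin(a)],[np.sin(a),np.cos(a)]]); t=w-R@m
    return a,t,W-(M@R.T+t)
E
python3 - <<'E'
from h import *
f=lambda q:[((u+.5)/5-.5+295,(v+.5)/5-.5+130) for u,v in q]
W=ray("top",f([(75,90),(517,55),(555,432),(107,470)]),.126)[:,:2]
M=np.array([(.107,.126),(.107,-.126),(-.110,-.126),(-.110,.126)])
a,t,r=fit2(M,W); print("yaw",a,"t",t,"res mm",(r*1e3).round(1).tolist())
print(np.linalg.norm(W-np.roll(W,1,0),axis=1))
R=np.array([[np.cos(a),-np.sin(a)],[np.sin(a),np.cos(a)]])
print("wing pred",R@[-.029,0]+t,"disc",ray("top",f([(320,305)]),.13),"wing",ray("top",f([(278,300),(320,299),(362,298)]),.157))
# side view: hood top corners by approx
E
```

```text
yaw 0.09798451597337623 t [0.60082688 0.00608602] res mm [[-1.4, -2.0], [-2.4, 1.7], [1.9, 2.5], [1.9, -2.2]]
[0.21373389 0.24819799 0.21260251 0.24731062]
wing pred [0.57196598 0.00324901] disc [[0.57364881 0.00242809 0.13      ]] wing [[ 0.57211999  0.02707933  0.157     ]
 [ 0.57300868  0.00435957  0.157     ]
 [ 0.57389717 -0.01835997  0.157     ]]
```

```bash
cat >> h.py <<'E'
YAW=0.098; ORG=np.array([.6017,.0058,0.])   # machine pose in world
def Rm(): return Ro.from_euler('z',YAW)
def mw(p): return Rm().apply(p)+ORG          # machine -> world
HINGE=np.array([.100,0,.120])
def hoodrot(th): return Ro.from_euler('y',th)   # about machine y: +th lifts the front? (-x -> +z)
def down(phi):
    y=np.array([np.cos(phi),np.sin(phi),0]); z=np.array([0,0,-1.])
    return Ro.from_matrix(np.c_[np.cross(y,z),y,z])
def swing(p,q,th):   # tool pose rotated by th (hood opening) about the hinge axis
    H=mw(HINGE); R=Rm()*hoodrot(th)*Rm().inv()
    return R.apply(np.array(p)-H)+H, (R*Ro.from_quat(q)).as_quat()
def dip(d,yawoff=0):  # fingers point machine +x, d rad below horizontal, tool y along +-machine y
    z=np.array([np.cos(d),0,-np.sin(d)])
    y=np.array([0,1.,0]); return lambda s: (Rm()*Ro.from_matrix(np.c_[np.cross(s*y,z),s*y,z])).as_quat()
E
python3 - <<'E'
from h import *
print("front up check", hoodrot(.3).apply([-.2,0,0]))
K=np.array([.5733,.0035,.205])
for b in (0,np.pi,-np.pi):
    for d in (0,-.7,-1.45):
        q=arm.ik(K,down(.039+b+d).as_quat()); print(b,d,None if q is None else np.round(q,2))
    p,q=swing(K,down(.098-np.pi/2+b).as_quat(),.37); j=arm.ik(p,q); print(" lifted",None if j is None else np.round(j,2))
for d in (30,40,45,50):
  for s in (1,-1):
    o=dip(np.radians(d))(s); z=Ro.from_quat(o).apply([0,0,1]); out=[]
    for tip in ([-.084,-.03,.14],[-.084,.03,.14],[-.14,0,.17],[-.1,0,.2],[-.06,0,.25],[-.0,0,.32],[.03,0,.32]):
        j=arm.ik(mw(tip)-.073*z,o); out.append(None if j is None else np.round(j,1).tolist())
    print(d,s,out[0],[x is not None for x in out])
E
```

```text
front up check [-0.1910673   0.          0.05910404]
0 0 [-0.26  0.63  0.35  1.77 -0.29  0.79  0.27]
0 -0.7 [-0.36  0.66  0.51  1.78 -0.42  0.82 -0.3 ]
0 -1.45 [-0.45  0.7   0.68  1.78 -0.56  0.86 -0.93]
 lifted [-0.42  0.87  0.76  1.37 -0.44  1.47 -1.1 ]
3.141592653589793 0 [ 0.23  0.65 -0.45  1.76  0.36  0.82  2.8 ]
3.141592653589793 -0.7 [ 0.1   0.62 -0.24  1.76  0.19  0.78  2.26]
3.141592653589793 -1.45 [-0.01  0.61 -0.05  1.77  0.05  0.77  1.64]
 lifted [-0.03  0.76 -0.04  1.36  0.04  1.4   1.59]
-3.141592653589793 0 [ 0.23  0.65 -0.45  1.76  0.36  0.82  2.8 ]
-3.141592653589793 -0.7 [ 0.1   0.62 -0.24  1.76  0.19  0.78  2.26]
-3.141592653589793 -1.45 [-0.01  0.61 -0.05  1.77  0.05  0.77  1.64]
 lifted [-0.03  0.76 -0.04  1.36  0.04  1.4   1.59]
30 1 None [False, False, False, False, False, True, True]
30 -1 None [False, False, False, False, False, True, True]
40 1 None [False, False, False, False, False, True, True]
40 -1 None [False, False, False, False, False, True, True]
45 1 None [False, False, False, False, True, True, True]
45 -1 None [False, False, False, False, True, True, True]
50 1 None [False, False, False, False, True, True, True]
50 -1 None [False, False, False, False, True, True, True]
```

```bash
python3 - <<'E'
from h import *
arm.movep([.5733,.0035,.31],down(.039).as_quat())
pose=(arm.read_tool_pos(),arm.read_eef_rot()); im=snapshot("wrist"); np.savez("w1.npz",p=pose[0],q=pose[1]); cv2.imwrite("pics/w1.png",im)
print(arm.read_time(),pose,arm.read_ft_force())
for d in range(44,76,4):
  o=dip(np.radians(d))(-1); z=Ro.from_quat(o).apply([0,0,1]);o2=dip(np.radians(d))(1)
  print(d,[(arm.ik(mw(t)-.073*z,o) is not None,arm.ik(mw(t)-.073*z,o2) is not None) for t in ([-.084,-.03,.135],[-.084,.03,.135],[-.13,0,.16],[-.08,0,.18],[-.06,0,.25])])
E
```

```text
2.6583 (array([0.57341327, 0.00512855, 0.30983109]), array([ 6.92200603e-01,  7.21705017e-01,  2.43578717e-04, -3.65276550e-04])) [-0.1358658  -0.26857734  0.04528508]
44 [(False, False), (False, False), (False, False), (False, False), (True, True)]
48 [(False, False), (False, False), (False, False), (False, False), (True, True)]
52 [(False, False), (False, False), (False, False), (True, True), (True, True)]
56 [(True, True), (True, True), (False, False), (True, True), (True, True)]
60 [(True, True), (True, True), (False, False), (True, True), (True, True)]
64 [(True, True), (True, True), (True, True), (True, True), (True, True)]
68 [(True, True), (True, True), (True, True), (True, True), (True, True)]
72 [(True, True), (True, True), (True, True), (True, True), (True, True)]
```

View pics/w1.png

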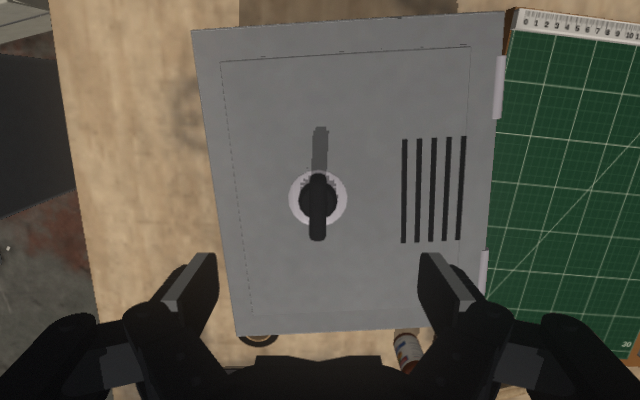

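The wrist view shows the hood's front edge from (192,30) to (236,335), the rear edge at the right, the disc centred at (318,199), and the wing running vertically from (317,175) to (317,241).

```bash
python3 - <<'E'
from h import *
w=np.load("w1.npz"); P=(w['p'],w['q']); im=cv2.imread("pics/w1.png")
g=im.min(2); m=(g>140).astype(np.uint8); m[:, :270]=0; m[:,370:]=0; m[:150]=0; m[250:]=0
ys,xs=np.nonzero(m); print(len(xs)); (c,ax,an)=cv2.fitEllipse(np.c_[xs,ys].astype(np.float32)) ; print(c,ax)
cc=cv2.minEnclosingCircle(np.c_[xs,ys].astype(np.float32)); print(cc)
print("disc",ray("wrist",[cc[0],c],.129,P))
mb=(im.max(2)<60).astype(np.uint8); mb[:172]=0;mb[245:]=0;mb[:,:285]=0;mb[:,350:]=0
for r in range(176,244,6):
    x=np.nonzero(mb[r])[0]; print(r,x.min() if len(x) else None,x.max() if len(x) else None,end='; ')
W=ray("wrist",[(192,30),(236,335),(507,12)],.126,P); print(W)
print("edges",np.linalg.norm(W[0]-W[1]),np.linalg.norm(W[0]-W[2]))
d=W[0]-W[1]; print("yaw front",np.arctan2(-d[0],d[1])); d=W[2]-W[0]; print("yaw left",np.arctan2(d[1],d[0]))
a,t,r=fit2(np.array([(-.110,.126),(-.110,-.126),(.107,.126)]),W[:,:2]); print(a,t,r*1e3)
print("wing",ray("wrist",[(317,240),(317,205)],[.159,.159],P))
E
```

```text
835
(317.5095520019531, 197.92601013183594) (50.713714599609375, 52.017478942871094)
((317.4939270019531, 198.96533203125), 28.935401916503906)
disc [[ 5.73536036e-01 -3.15369701e-04  1.29000000e-01]
 [ 5.73512989e-01  5.20955766e-04  1.29000000e-01]]
176 311 324; 182 309 326; 188 303 332; 194 300 335; 200 299 336; 206 300 335; 212 304 331; 218 310 325; 224 310 325; 230 309 325; 236 310 324; 242 None None; [[ 0.4826077   0.11613256  0.126     ]
 [ 0.50637166 -0.13108071  0.126     ]
 [ 0.69652973  0.13694252  0.126     ]]
edges 0.248352824863647 0.21493182585366383
yaw front 0.09583292307650569
yaw left 0.09697314208322834
0.095083024422956 [0.60332036 0.00243057] [[ 0.75288465 -1.28549154]
 [ 0.59201407  2.36296041]
 [-1.34489872 -1.07746888]]
wing [[ 0.57412808 -0.02120738  0.159     ]
 [ 0.5730538   0.00467261  0.159     ]]
```

```bash
sed -i 's/^YAW=.*/YAW=0.0965; ORG=np.array([.6024,.0033,0.])   # machine pose in world/' h.py; python3 - <<'E'
from h import *
K=np.array([.5735,.0005,.209]); up=np.array([0,0,.05])
arm.move_gripper(.6)
arm.movep(K+up,down(.041).as_quat()); arm.line_to(K,.08)
print(arm.read_tool_pos(),arm.read_ft_force())
arm.move_gripper(0,50); print("open",arm.read_opening(),arm.read_finger_force(),arm.read_ft_force())
for d in np.linspace(0,1.45,5)[1:]:
    arm.line_to(K,.1,ori=down(.041-d).as_quat())
    print(round(d,2),arm.read_time(),arm.read_tool_pos()-K,arm.read_ft_force().round(1),arm.read_wrist_torque().round(2),round(arm.read_opening(),3))
cv2.imwrite("pics/t2.png",cv2.resize(snapshot("top")[130:240,295:425],(650,550)))
E
```

```text
[5.73897303e-01 3.89301951e-04 2.09450994e-01] [ 0.31532608 -0.31636036  0.28232788]
open 0.12797248142514145 49.66302216053009 [-2.46038509  0.47668715  4.18823574]
0.36 5.125 [ 8.81110984e-05 -4.73650347e-05  5.83320735e-04] [-2.   0.4  5.8] [ 0.03  0.41 -0.03] 0.127
0.72 5.6333 [ 0.00022908 -0.00015634  0.00058268] [-1.3  0.7  4.8] [-0.03  0.28 -0.07] 0.126
1.09 6.1417 [ 0.00034512 -0.00032919  0.00059258] [-2.9 -0.1  5.1] [-0.06  0.38 -0.05] 0.127
1.45 6.65 [ 0.00039243 -0.00048871  0.00059164] [-0.7 -0.7  4.8] [-0.1   0.28 -0.11] 0.129
```

```bash
python3 - <<'E'
from h import *
p0=np.array([.5735,.0005,.209]); q0=down(.041-1.45).as_quat()
def go(th,v=.04):
    p,q=swing(p0,q0,th); arm.line_to(p,v,ori=q); return p
f0=None; th=0; log=[]
base=None
for th in list(np.arange(.06,.31,.06))+list(np.arange(.312,.40,.006)):
    p=go(th); f=arm.read_ft_force(); e=arm.read_tool_pos()-p
    log.append(f[2]); print(round(th,3),f.round(1),(e*1e3).round(1),round(arm.read_time(),2))
    if th<.31: base=f[2]
    elif f[2]<base-7: break
np.save("th.npy",th)
cv2.imwrite("pics/s3.png",cv2.resize(snapshot("side")[150:320,260:420],(640,680))[:600])
E
```

```text
0.06 [ 1.2 -1.9 -5.7] [ 0.1 -0.5 -0.9] 7.08
0.12 [ 2.4 -2.6 -5.9] [ 0.1 -0.5 -0.5] 7.47
0.18 [ 2.  -3.9 -6.7] [ 0.1 -0.5 -0.2] 7.85
0.24 [ 2.2 -4.9 -6.4] [ 0.1 -0.4 -0.1] 8.23
0.3 [ 2.2 -5.9 -7.5] [ 0.1 -0.4 -0.1] 8.62
0.312 [ 2.6 -4.5 -8.7] [-0.  -0.4 -0.3] 8.87
0.318 [ 2.8 -5.  -9. ] [-0.1 -0.4 -0.5] 9.12
0.324 [ 2.4 -5.2 -9.7] [-0.1 -0.4 -0.5] 9.37
0.33 [ 2.6 -4.5 -9.3] [-0.1 -0.4 -0.5] 9.62
0.336 [ 1.6 -4.2 -9.1] [-0.1 -0.4 -0.5] 9.87
0.342 [ 2.2 -5.3 -8.6] [-0.1 -0.4 -0.5] 10.12
0.348 [ 2.5 -4.5 -9.7] [-0.2 -0.4 -0.6] 10.37
0.354 [ 1.9 -4.3 -9.8] [-0.2 -0.5 -0.6] 10.62
0.36 [ 1.5 -5.1 -8.5] [-0.2 -0.5 -0.5] 10.87
0.366 [ 2.4 -5.6 -9.8] [-0.2 -0.4 -0.6] 11.12
0.372 [ 1.6 -5.2 -9.3] [-0.2 -0.4 -0.6] 11.37
0.378 [  1.   -5.  -10.3] [-0.4 -0.5 -1.2] 11.62
0.384 [ -0.4  -5.6 -14. ] [-0.7 -0.5 -1.8] 11.87
0.39 [ -1.7  -5.2 -14.3] [-1.1 -0.6 -2.4] 12.12
0.396 [ -2.1  -6.2 -16.7] [-1.5 -0.6 -2.9] 12.37
```

```bash
python3 - <<'E'
from h import *
p0=np.array([.5735,.0005,.209]); q0=down(.041-1.45).as_quat()
for th in (.37,.35,.335,.32):
    p,q=swing(p0,q0,th); arm.line_to(p,.04,ori=q); print(th,arm.read_ft_force().round(1),((arm.read_tool_pos()-p)*1e3).round(1))
arm.move_gripper(.5); print(arm.read_ft_force())
z=Ro.from_quat(q).apply([0,0,1]); arm.line_to(p-.09*z,.15); arm.move_gripper(0,40)
print(arm.read_time(),arm.read_tool_pos(),arm.read_ft_force(),arm.read_joint_positions().round(2))
cv2.imwrite("pics/s4.png",cv2.resize(snapshot("side")[160:310,265:415],(600,600),interpolation=cv2.INTER_CUBIC))
for d in (54,56,58,60,62,66):
  for s in (1,-1):
    o=dip(np.radians(d))(s); z=Ro.from_quat(o).apply([0,0,1]); r=[]
    for t in ([-.084,-.035,.135],[-.084,.035,.135],[-.12,-.035,.16],[-.12,.035,.16],[-.14,0,.18]):
        j=arm.ik(mw(t)-.073*z,o); r.append(None if j is None else np.round(j,2).tolist())
    print(d,s,r[0],[x is not None for x in r])
E
```

```text
0.37 [  2.1  -6.1 -10. ] [-0.5 -0.4 -0.6]
0.35 [ 3.  -5.2 -7.6] [-0.1 -0.3  0.3]
0.335 [ 3.1 -4.1 -4.9] [ 0.1 -0.4  0.7]
0.32 [ 3.3 -4.3 -5.3] [ 0.2 -0.3  0.8]
[-0.12418096 -0.13672766 -1.17573952]
15.0583 [0.63599561 0.00660499 0.33032001] [-0.04567046  0.06428393 -0.13307517] [-0.42  0.82  0.84  1.21 -0.45  1.63 -1.05]
54 1 [0.83, 0.75, -1.14, 2.39, 2.1, 0.67, -0.27] [True, False, False, False, False]
54 -1 [0.51, 0.54, -0.58, 2.4, 2.68, 0.39, 2.25] [True, False, False, False, False]
56 1 [0.83, 0.74, -1.14, 2.36, 2.0, 0.65, -0.18] [True, True, False, False, False]
56 -1 [0.38, 0.49, -0.39, 2.37, 2.86, 0.3, 2.04] [True, True, False, False, False]
58 1 [0.83, 0.73, -1.14, 2.33, 1.9, 0.63, -0.09] [True, True, True, False, False]
58 -1 [0.38, 0.49, -0.39, 2.35, 2.76, 0.23, 2.15] [True, True, True, False, False]
60 1 [0.83, 0.72, -1.14, 2.31, 1.8, 0.62, 0.0] [True, True, True, True, False]
60 -1 [0.37, 0.48, -0.39, 2.32, 2.58, 0.18, 2.32] [True, True, True, True, False]
62 1 [0.82, 0.72, -1.15, 2.28, 1.7, 0.61, 0.1] [True, True, True, True, True]
62 -1 [0.23, 0.46, -0.2, 2.3, 3.02, 0.09, 1.87] [True, True, True, True, True]
66 1 [0.24, 0.46, -0.23, 2.24, 0.81, 0.05, 0.92] [True, True, True, True, True]
66 -1 [0.05, 0.45, 0.03, 2.24, -1.19, 0.09, -0.22] [True, True, True, True, True]
```

View pics/s4.png

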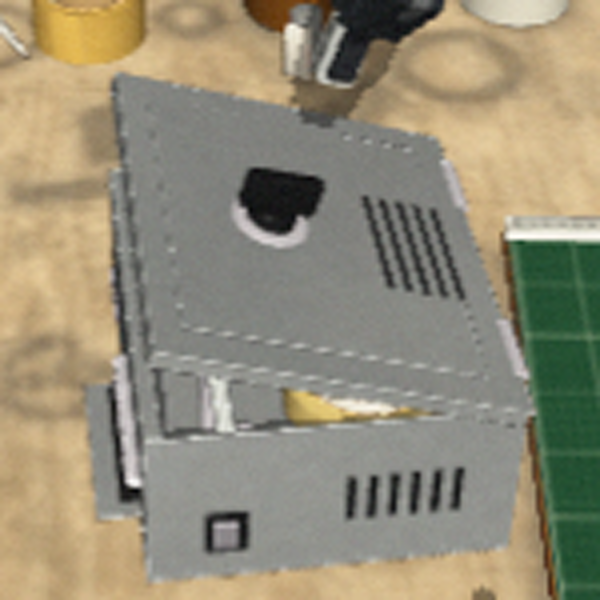

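The side view shows the hood raised with the wing fore-and-aft. A light vertical strip is visible in the right-hand gap near crop (215,400), which might be the hook.

```bash
cat >> h.py <<'E'
def tipose(t,d,s=1):   # tip centre in machine coords, dip in deg -> TCP, quat
    q=dip(np.radians(d))(s); return mw(np.array(t))-.073*Ro.from_quat(q).apply([0,0,1]), q
def raym(name,uv,axis,val,pose=None):  # ray with plane machine-axis=val, machine coords
    A=Rm().inv().apply(ray(name,uv,.3,pose)-ORG); B=Rm().inv().apply(ray(name,uv,.0,pose)-ORG)
    s=(val-A[:,axis])/(B[:,axis]-A[:,axis]); return A+(B-A)*s[:,None]
E
python3 - <<'E'
from h import *
f=lambda q:[((u+.5)/4-.5+265,(v+.5)/4-.5+160) for u,v in q]
print("strip",raym("side",f([(212,372),(222,430),(203,430)]),0,-.09).round(3).tolist())
print("hood corner",raym("side",f([(150,357)]),1,-.126).round(4), "expect .31:",(HINGE+hoodrot(.31).apply([-.21,-.126,.006])).round(4))
arm.movep([.47,.0,.42],down(np.pi/2+.1).as_quat()); print(arm.read_joint_positions().round(2),arm.read_time())
for t in ([-.14,0,.2],[-.12,0,.16]):
    for d in (60,62,64): p,q=tipose(t,d); j=arm.ik(p,q); print(t,d,None if j is None else j.round(2))
E
```

```text
strip [[-0.09, -0.335, 0.375], [-0.09, -0.365, 0.377], [-0.09, -0.302, 0.313]]
hood corner [[-0.0983 -0.126   0.1883]] expect .31: [-0.0982 -0.126   0.1898]
[-0.19  0.23  0.18  1.73 -0.04  1.19  1.68] 17.425
[-0.14, 0, 0.2] 60 [ 0.86  0.43 -1.15  2.38  1.54  0.41  0.11]
[-0.14, 0, 0.2] 62 [ 0.09  0.24 -0.11  2.36 -0.33  0.06  1.99]
[-0.14, 0, 0.2] 64 [ 0.03  0.24 -0.03  2.34 -0.32  0.12  1.97]
[-0.12, 0, 0.16] 60 [ 0.78  0.59 -1.14  2.38  1.77  0.56 -0.1 ]
[-0.12, 0, 0.16] 62 [ 0.78  0.58 -1.14  2.36  1.65  0.55  0.01]
[-0.12, 0, 0.16] 64 [ 0.78  0.59 -1.15  2.33  1.54  0.56  0.12]
```

```bash
python3 - <<'E'
from h import *
p,q=tipose([-.14,0,.2],60); j1=arm.ik(p,q); j0=arm.read_joint_positions()
for s in np.linspace(0,1,6)[1:]:
    arm.move_j(j0+(j1-j0)*s); P=arm.read_tool_pos(); z=Ro.from_quat(arm.read_eef_rot()).apply([0,0,1])
    print(round(s,1),P.round(3),"tip",(P+.073*z).round(3),arm.read_ft_force().round(1))
    if P[2]<.22 or P[0]>.52: print("stop");break
pose=(arm.read_tool_pos(),arm.read_eef_rot()); np.savez("w5.npz",p=pose[0],q=pose[1]); cv2.imwrite("pics/w5.png",snapshot("wrist"))
print(arm.read_time())
for y in (-.04,-.033,0,.033,.04):
    print(y,[arm.ik(*tipose(t,60)) is not None for t in ([-.12,y,.15],[-.106,y,.138],[-.09,y,.135])])
E
```

```text
0.2 [ 0.465 -0.051  0.362] tip [ 0.466 -0.066  0.291] [0.4 0.1 0.2]
0.4 [ 0.465 -0.081  0.321] tip [ 0.473 -0.104  0.252] [-0.3  0.8  0.4]
0.6 [ 0.466 -0.084  0.289] tip [ 0.484 -0.107  0.222] [0.2 0.6 0.4]
0.8 [ 0.457 -0.059  0.269] tip [ 0.487 -0.073  0.204] [-0.2  0.  -0.1]
1.0 [ 0.429 -0.014  0.264] tip [ 0.465 -0.011  0.201] [-0.1 -0.2 -0.3]
19.5083
-0.04 [True, True, True]
-0.033 [True, True, True]
0 [True, True, True]
0.033 [True, True, True]
0.04 [True, True, True]
```

View pics/w5.png

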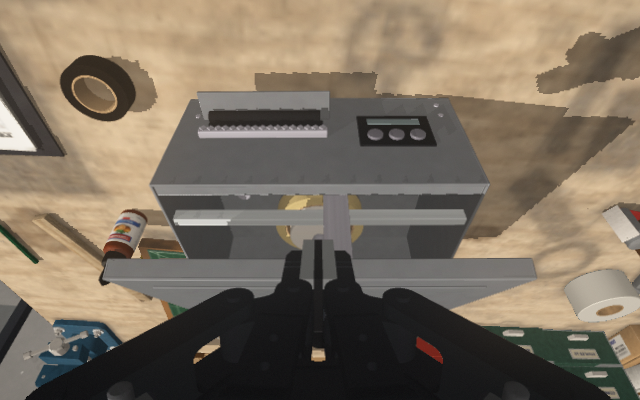

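The wrist view, which is upside down, shows the gap above the front wall. A light vertical strip at u≈323–347, v≈195–258 looks like the hook; the fingertips are at (318,240).

```bash
python3 - <<'E'
from h import *
w=np.load("w5.npz"); P=(w['p'],w['q'])
print(raym("wrist",[(323,225),(348,225),(318,240),(488,190),(152,186)],0,-.09,P).round(4).tolist())
print("wall top corners",raym("wrist",[(488,188),(152,184)],0,-.105,P).round(4).tolist())
print("lip",raym("wrist",[(105,260),(535,260)],0,-.101,P).round(4).tolist())
im=cv2.imread("pics/w5.png"); print(im[225,300:370:3].tolist())
E
```

```text
[[-0.09, 0.0019, 0.144], [-0.09, 0.0189, 0.144], [-0.09, -0.0014, 0.1565], [-0.09, 0.1258, 0.1107], [-0.09, -0.1277, 0.1068]]
wall top corners [[-0.105, 0.1161, 0.1234], [-0.105, -0.1179, 0.1198]]
lip [[-0.101, -0.1274, 0.1795], [-0.101, 0.1268, 0.179]]
[[131, 140, 144], [134, 142, 147], [132, 140, 144], [131, 140, 145], [132, 140, 145], [133, 141, 145], [132, 141, 147], [132, 141, 146], [118, 117, 122], [118, 116, 121], [121, 120, 125], [118, 117, 122], [118, 115, 121], [116, 115, 120], [117, 116, 121], [114, 114, 119], [118, 116, 121], [86, 98, 108], [101, 125, 138], [99, 124, 136], [100, 125, 137], [98, 110, 117], [100, 102, 104], [101, 104, 104]]
```

```bash
python3 - <<'E'
from h import *
Y=.011; mx=Rm().inv()
for t in ([-.122,Y,.155],[-.106,Y,.138]):
    p,q=tipose(t,60); arm.line_to(p,.06,ori=q); print(t,mx.apply(arm.read_ft_force()).round(1),((arm.read_tool_pos()-p)*1e3).round(1))
f0=mx.apply(arm.read_ft_force()); 
for x in np.arange(-.104,-.0885,.0015):
    t=[x,Y,.138-(x+.106)*.2]; p,q=tipose(t,60); arm.line_to(p,.02); f=mx.apply(arm.read_ft_force())-f0
    print(np.round(t,4),f.round(1),((arm.read_tool_pos()-p)*1e3).round(1))
    if f[0]<-1.8 or abs(f[2])>6: break
print(arm.read_time()); np.save("tip.npy",t); cv2.imwrite("pics/s6.png",snapshot("side"))
pose=(arm.read_tool_pos(),arm.read_eef_rot()); np.savez("w6.npz",p=pose[0],q=pose[1]); cv2.imwrite("pics/w6.png",snapshot("wrist"))
E
```

```text
[-0.122, 0.011, 0.155] [-0.2  0.2 -0.5] [ 0.2 -0.   0.3]
[-0.106, 0.011, 0.138] [-0.1  0.7 -0.4] [-0.1  0.1 -0.2]
[-0.104   0.011   0.1376] [-0.  -0.5 -0.3] [ 0.1 -0.   0.2]
[-0.1025  0.011   0.1373] [ 0.7 -0.9 -0.2] [ 0.1 -0.   0.1]
[-0.101  0.011  0.137] [ 0.6 -0.4  0.5] [ 0.1  0.  -0. ]
[-0.0995  0.011   0.1367] [-1.9 -1.6  1.4] [-0.4  0.  -0.2]
22.025
```

```bash
python3 - <<'E'
from h import *
Y=.011; mx=Rm().inv()
for x in np.arange(-.0985,-.0914,.001):
    t=[x,Y,.1365-(x+.0995)*.15]; p,q=tipose(t,60); arm.line_to(p,.02); f=np.mean([mx.apply(arm.read_ft_force()) for _ in range(3)],0)
    print(np.round(t,4),f.round(1),((arm.read_tool_pos()-p)*1e3).round(1))
    if f[0]<-7.5: break
np.save("tip.npy",t);print(arm.read_time())
pose=(arm.read_tool_pos(),arm.read_eef_rot()); np.savez("w7.npz",p=pose[0],q=pose[1]); cv2.imwrite("pics/w7.png",snapshot("wrist"))
for s in ("w6","w7"):
    pass
E
```

```text
[-0.0985  0.011   0.1364] [-2.2 -1.4  1. ] [-0.3  0.  -0.2]
[-0.0975  0.011   0.1362] [-3.   0.8  1.5] [-0.2  0.  -0.2]
[-0.0965  0.011   0.136 ] [-3.6  0.1  0.8] [-0.2 -0.  -0.1]
[-0.0955  0.011   0.1359] [-3.5 -0.3  1. ] [-0.2 -0.  -0.1]
[-0.0945  0.011   0.1358] [-3.5 -0.5  0.8] [-0.2  0.  -0.1]
[-0.0935  0.011   0.1356] [-4.9  0.2  1.4] [-0.2  0.  -0.1]
[-0.0925  0.011   0.1355] [-5.7  0.1  2.2] [-0.3  0.  -0.1]
[-0.0915  0.011   0.1353] [-7.2  1.1  2.5] [-1.  -0.1 -0.4]
24.125
```

View pics/w7.png

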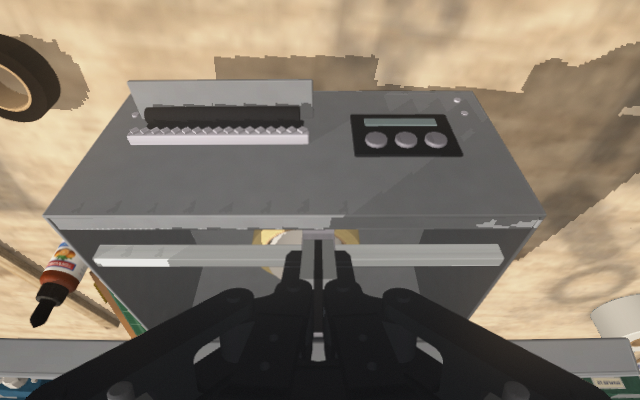

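The wrist view shows the fingers under the lip at the strip's place (318,240), with the strip pushed back and hidden behind them. The force profile (2.2 N rising to 5.7 N over 6 mm) matches the hook's spring. I'll back off a little from its stop, then raise the hood.

```bash
python3 - <<'E'
from h import *
mx=Rm().inv()
p0,q0=tipose([-.0942,.011,.1358],60)
print([arm.ik(*swing(p0,q0,a)) is not None for a in (.05,.1,.15,.2,.25,.3)])
arm.line_to(p0,.02); print("f",mx.apply(arm.read_ft_force()).round(1))
for a in np.arange(.01,.1001,.01):
    p,q=swing(p0,q0,a); arm.line_to(p,.02,ori=q)
    f=np.mean([mx.apply(arm.read_ft_force()) for _ in range(3)],0)
    print(round(a,3),f.round(1),(mx.apply(arm.read_tool_pos()-p)*1e3).round(1),round(arm.read_time(),1))
    if f[0]<-15 or abs(f[2])>16: print("STOP"); break
np.save("a.npy",a)
cv2.imwrite("pics/s8.png",cv2.resize(snapshot("side")[150:310,255:415],(600,600),interpolation=cv2.INTER_CUBIC))
E
```

```text
[True, True, True, True, True, True]
f [-3.3  1.2 -4. ]
0.01 [-4.2  1.2 -4.9] [-0.7 -0.2 -0.6] 24.7
0.02 [-6.   0.5 -4.1] [-0.5 -0.3 -0.4] 25.0
0.03 [-5.6  0.3 -4.5] [-0.4 -0.2 -0.3] 25.3
0.04 [-5.6 -0.6 -4.6] [-0.4 -0.2 -0.3] 25.6
0.05 [-5.1 -0.5 -3.4] [-0.3 -0.2 -0.2] 25.8
0.06 [-6.4  0.2 -4.2] [-0.4 -0.2 -0.2] 26.1
0.07 [-4.6  0.2 -3.6] [-0.4 -0.2 -0.3] 26.4
0.08 [-5.5  0.3 -4.8] [-0.4 -0.3 -0.3] 26.7
0.09 [-5.3  0.7 -4.4] [-0.5 -0.2 -0.3] 26.9
0.1 [-5.4  0.7 -5.1] [-0.5 -0.2 -0.3] 27.2
```

View pics/s8.png

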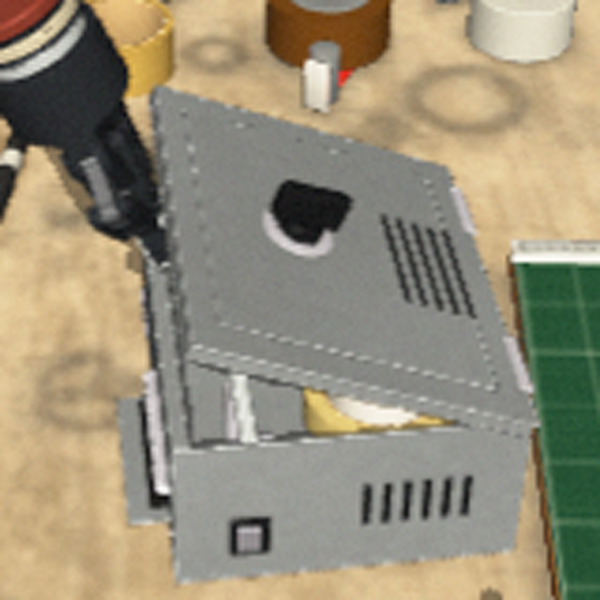

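```bash
python3 - <<'E'
from h import *
from scipy.optimize import brentq
def ang(u,v):
    c=raym("side",[((u+.5)/3.75-.5+255,(v+.5)/3.75-.5+150)],1,-.126)[0]; return c,np.arctan2(c[2]-.12,.1-c[0])-np.arctan2(.006,.21)
for uv in ((188,346),(190,350)): print(ang(*uv))
mx=Rm().inv(); p0,q0=tipose([-.0942,.011,.1358],60)
for a in np.arange(.11,.201,.01):
    p,q=swing(p0,q0,a); arm.line_to(p,.025,ori=q)
    f=np.mean([mx.apply(arm.read_ft_force()) for _ in range(3)],0)
    print(round(a,3),f.round(1),(mx.apply(arm.read_tool_pos()-p)*1e3).round(1),round(arm.read_time(),1))
    if f[0]<-14 or abs(f[2])>14: print("STOP"); break
np.save("a.npy",a); cv2.imwrite("pics/s9.png",cv2.resize(snapshot("side")[150:310,255:415],(600,600),interpolation=cv2.INTER_CUBIC))
print([arm.ik(*swing(p0,q0,b)) is not None for b in (.3,.4,.5,.6,.7,.8,.9,.95)])
E
```

```text
(array([-0.09261406, -0.126     ,  0.20660767]), np.float64(0.39399379800857515))
(array([-0.09160923, -0.126     ,  0.20363449]), np.float64(0.3829942364291951))
0.11 [-5.5  0.5 -4.4] [-0.6 -0.2 -0.3] 27.5
0.12 [-5.3  1.2 -3.1] [-0.6 -0.2 -0.3] 27.8
0.13 [-4.8  1.4 -4.1] [-0.6 -0.3 -0.3] 28.0
0.14 [-5.8  1.7 -4. ] [-0.7 -0.3 -0.3] 28.3
0.15 [-5.2  1.8 -3.6] [-0.7 -0.3 -0.3] 28.5
0.16 [-5.7  0.8 -3.8] [-0.7 -0.3 -0.3] 28.8
0.17 [-5.2  2.  -3.7] [-0.7 -0.3 -0.3] 29.0
0.18 [-4.9  0.6 -3.8] [-0.8 -0.3 -0.3] 29.3
0.19 [-6.4  1.6 -2.8] [-0.8 -0.3 -0.3] 29.5
0.2 [-5.9  1.6 -4.2] [-0.8 -0.3 -0.3] 29.8
[True, True, True, True, True, True, True, True]
```

View pics/s9.png

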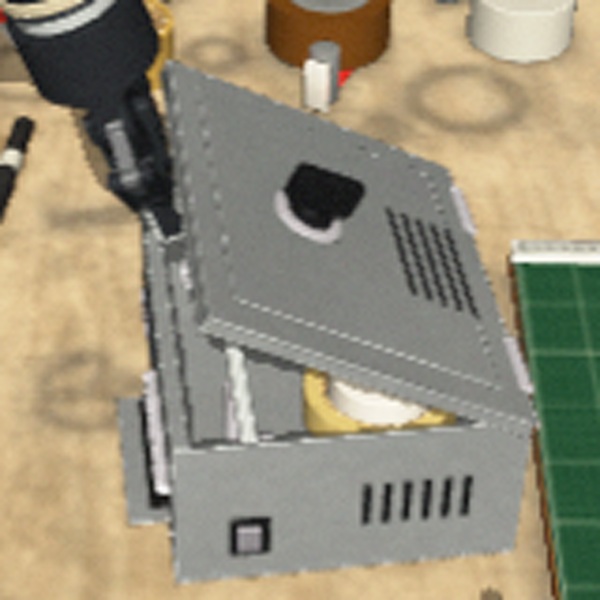

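The side view shows the hood at about 0.49 rad, past the hook, with the finger still carrying the lip. I'll keep swinging it open.

```bash
python3 - <<'E'
from h import *
mx=Rm().inv(); p0,q0=tipose([-.0942,.011,.1358],60)
for a in list(np.arange(.25,.81,.05))+list(np.arange(.82,1.0,.01)):
    p,q=swing(p0,q0,a)
    try: arm.line_to(p,.08 if a<.81 else .04,ori=q)
    except arm.MotionError as e: print(a,e,arm.read_joint_positions().round(2)); break
    f=mx.apply(arm.read_ft_force())
    print(round(a,3),f.round(1),(mx.apply(arm.read_tool_pos()-p)*1e3).round(1),round(arm.read_time(),1))
    if np.linalg.norm(f)>13: print("STOP"); break
np.save("a.npy",a); cv2.imwrite("pics/s10.png",cv2.resize(snapshot("side")[110:310,235:435],(600,600),interpolation=cv2.INTER_CUBIC))
E
```

```text
0.25 [-14.7  -0.3   6.5] [-2.6 -0.7 -0.2] 30.1
STOP
```

View pics/s10.png

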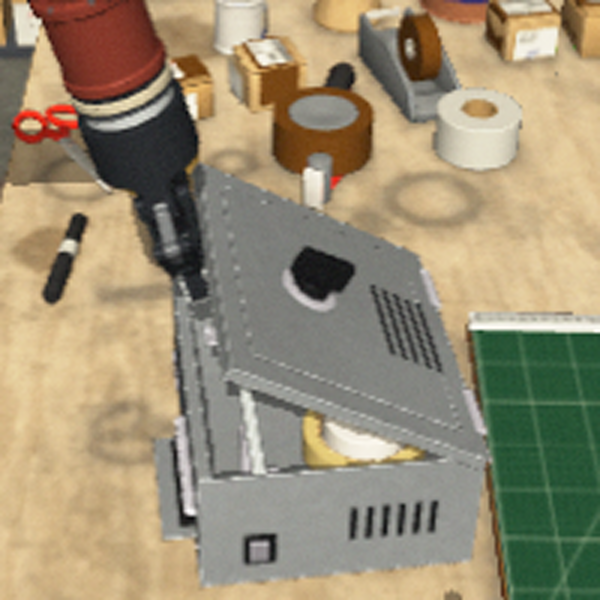

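The side view shows the hood at about 0.5 rad. The force jumped on that faster step, and the finger is probably pressing the hook towards its stop. The hook is past the flange, so I'll back out, then lift by the lip alone with a shallower reach.

```bash
python3 - <<'E'
from h import *
mx=Rm().inv()
print("held",mx.apply(arm.read_ft_force()).round(1))
c=raym("side",[((228.5)/3-.5+235,(378.5)/3-.5+110)],1,-.126)[0]; print("th",np.arctan2(c[2]-.12,.1-c[0])-.0286)
p=arm.read_tool_pos(); z=Ro.from_quat(arm.read_eef_rot()).apply([0,0,1])
p1=p+Rm().apply([-.012,0,-.002]); arm.line_to(p1,.04); print(mx.apply(arm.read_ft_force()).round(1))
p2=p1+Rm().apply([-.028,0,-.004]); arm.line_to(p2,.08); print(mx.apply(arm.read_ft_force()).round(1),arm.read_joint_positions().round(2),arm.read_time())
im=snapshot("side"); cv2.imwrite("pics/s11f.png",im); cv2.imwrite("pics/s11.png",cv2.resize(im[150:310,255:415],(600,600),interpolation=cv2.INTER_CUBIC))
E
```

```text
held [-14.5  -0.1   5. ]
th 0.48507385301887346
[-0.8 -1.3 -0.5]
[ 0.2 -0.3  0.7] [ 0.77  0.58 -1.2   2.18  1.03  0.7   0.57] 31.175
```

View pics/s11.png

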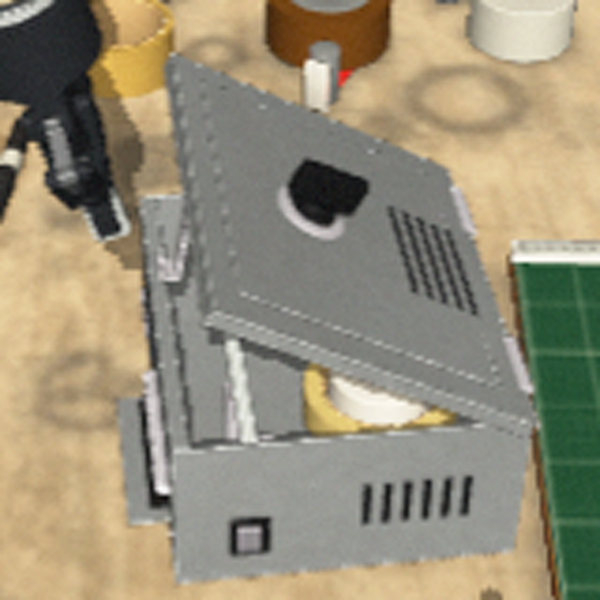

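The side view shows the fingers clear in front, the hood standing at about 0.49 rad, and the hook hanging straight and free at crop (175,250). I've now viewed 11 pictures, one over the limit of 10, so I'll go on by numbers only.

```bash
python3 - <<'E'
from h import *
mx=Rm().inv(); L=HINGE+hoodrot(.49).apply([-.20875,0,-.0085]); print(L)
D=None
for d in (52,55,58,61,64):
    f=np.array([np.cos(np.radians(d)),0,-np.sin(np.radians(d))]); n=np.array([-f[2],0,f[0]])
    T=L+.013*f-.011*n+[0,.011,0]
    W=[T+[-.032,0,-.016],T+[-.003,0,-.009]]
    ok=[arm.ik(*tipose(t,d)) is not None for t in W]+[arm.ik(*swing(*tipose(T,d),a)) is not None for a in (0,.2,.4,.6,.74)]
    js=[arm.ik(*tipose(t,d)) for t in W]
    print(d,T.round(4),ok,None if js[0] is None else js[0].round(2))
    if all(ok) and D is None: D=d,T,W
if D:
    d,T,W=D; np.savez("D.npz",d=d,T=T)
    p=arm.read_tool_pos(); 
    for t in W:
        P,q=tipose(t,d); arm.line_to(P,.08,ori=q); print(mx.apply(arm.read_ft_force()).round(1),(mx.apply(arm.read_tool_pos()-P)*1e3).round(1))
    P0,q0=tipose(T,d); arm.line_to(P0,.03); print(mx.apply(arm.read_ft_force()).round(1))
    for a in np.arange(.01,.2,.02):
        P,q=swing(P0,q0,a); arm.line_to(P,.04,ori=q); f=np.mean([mx.apply(arm.read_ft_force()) for _ in range(3)],0)
        print(round(a,3),f.round(1),(mx.apply(arm.read_tool_pos()-P)*1e3).round(1),round(arm.read_time(),1))
        if np.linalg.norm(f)>12: print("STOP");break
    np.save("a.npy",a); im=snapshot("side"); cv2.imwrite("pics/s12.png",im)
E
```

```text
[-0.0881873   0.          0.21074332]
52 [-0.0889  0.011   0.1937] [False, True, True, True, True, True, True] None
55 [-0.0897  0.011   0.1938] [False, True, True, True, True, True, True] None
58 [-0.0906  0.011   0.1939] [True, True, True, True, True, True, True] [ 0.65  0.44 -0.92  2.4   1.91  0.37 -0.28]
61 [-0.0915  0.011   0.194 ] [True, True, True, True, True, True, True] [ 0.69  0.46 -0.99  2.36  1.64  0.4  -0.01]
64 [-0.0924  0.011   0.1942] [True, True, True, True, True, True, True] [ 0.73  0.48 -1.06  2.32  1.42  0.45  0.2 ]
[0.2 0.7 0.6] [0.4 0.1 0.2]
[0.1 1.1 0.1] [-0.3  0.1 -0.1]
[-0.2  0.1 -0.5]
0.01 [-0.1 -0.4  0.5] [-0.  -0.  -0.1] 33.5
0.03 [-0.2 -0.   0. ] [-0.2 -0.  -0.2] 33.8
0.05 [-4.3 -0.1 -0.7] [-1.4 -0.1 -1.1] 34.0
0.07 [-7.1  0.4  1.7] [-2.1 -0.2 -1.4] 34.3
0.09 [-8.4  0.   1.6] [-2.5 -0.2 -1.6] 34.6
0.11 [-9.3  0.7  2.2] [-2.7 -0.3 -1.7] 34.9
0.13 [-9.9  0.4  1.9] [-2.8 -0.3 -1.8] 35.2
0.15 [-9.3  0.   2.9] [-2.8 -0.3 -1.7] 35.5
0.17 [-9.1  0.1  3.5] [-2.8 -0.2 -1.7] 35.7
0.19 [-9.6 -0.5  2.2] [-2.7 -0.2 -1.6] 36.0
```

```bash
python3 - <<'E'
from h import *
mx=Rm().inv(); D=np.load("D.npz"); P0,q0=tipose(D["T"],float(D["d"]))
for a in np.arange(.21,.80,.02):
    P,q=swing(P0,q0,a)
    try: arm.line_to(P,.05,ori=q)
    except arm.MotionError as e: print(e); break
    f=np.mean([mx.apply(arm.read_ft_force()) for _ in range(3)],0)
    print(round(a,3),f.round(1),(mx.apply(arm.read_tool_pos()-P)*1e3).round(1),round(arm.read_time(),1))
    if np.linalg.norm(f)>13: print("STOP");break
np.save("a.npy",a); im=snapshot("side"); cv2.imwrite("pics/s13.png",im); cv2.imwrite("pics/t13.png",snapshot("top"))
E
```

```text
0.21 [-9.8 -0.   3.7] [-2.7 -0.2 -1.5] 36.3
0.23 [-10.1   0.1   3.3] [-2.6 -0.2 -1.4] 36.6
0.25 [-9.7 -0.5  3. ] [-2.4 -0.2 -1.3] 36.9
0.27 [-9.4  0.5  4. ] [-2.3 -0.2 -1.2] 37.1
0.29 [-9.6  0.4  5.4] [-2.3 -0.2 -1. ] 37.4
0.31 [-9.3  0.4  4.2] [-2.2 -0.2 -1. ] 37.6
0.33 [-7.9  0.2  3.9] [-2.2 -0.2 -0.9] 37.9
0.35 [-9.  -0.9  4.6] [-2.2 -0.1 -0.8] 38.1
0.37 [-9.8  0.3  4.1] [-2.1 -0.1 -0.7] 38.4
0.39 [-9.3  1.   4.5] [-2.  -0.1 -0.6] 38.7
0.41 [-8.8  0.6  5.4] [-2.  -0.1 -0.5] 38.9
0.43 [-9.1 -0.1  5.7] [-1.9 -0.1 -0.4] 39.2
0.45 [-8.6 -0.2  4.5] [-1.9 -0.1 -0.3] 39.4
0.47 [-9.5  1.2  4.9] [-1.8 -0.  -0.1] 39.7
0.49 [-8.1 -0.6  4.2] [-1.7 -0.  -0. ] 40.0
0.51 [-8.4 -0.1  5.6] [-1.6 -0.   0.1] 40.2
0.53 [-8.   0.6  4.6] [-1.5 -0.   0.2] 40.5
0.55 [-8.8 -0.   4.9] [-1.5  0.   0.3] 40.7
0.57 [-7.8 -0.5  4.9] [-1.4  0.   0.4] 41.0
0.59 [-7.   0.6  5.2] [-1.3  0.   0.4] 41.2
0.61 [-7.8 -0.6  5. ] [-1.2  0.   0.5] 41.5
0.63 [-7.2 -1.1  4.8] [-1.2  0.   0.6] 41.8
0.65 [-6.7  0.1  5.4] [-1.1  0.   0.7] 42.0
0.67 [-6.2  0.7  4.4] [-1.   0.1  0.7] 42.3
0.69 [-6.4  0.2  4.6] [-1.   0.   0.8] 42.5
0.71 [-7.7  0.   4.7] [-0.9  0.1  0.8] 42.8
0.73 [-12.4   0.2   3.2] [-3.2  0.1 -0.3] 43.0
0.75 [-18.7   1.   -0.5] [-6.1  0.2 -1.6] 43.3
STOP
```

```bash
python3 - <<'E'
from h import *
mx=Rm().inv(); D=np.load("D.npz"); P0,q0=tipose(D["T"],float(D["d"]))
for a in (.73,.70):
    P,q=swing(P0,q0,a); arm.line_to(P,.05,ori=q); print(mx.apply(arm.read_ft_force()).round(1))
P=P+Rm().apply([-.03,0,-.005]); arm.line_to(P,.06); print(mx.apply(arm.read_ft_force()).round(1))
P=P+Rm().apply([-.09,0,.0]); arm.line_to(P,.15); print(mx.apply(arm.read_ft_force()).round(1),arm.read_time())
a=snapshot("side"); arm.pause(1); b=snapshot("side"); t=snapshot("top"); cv2.imwrite("pics/s14.png",b); cv2.imwrite("pics/t14.png",t)
print("drift",cv2.absdiff(a,b).max())
# hood side corner: predicted pixels for th=1.2 vs 1.15, edge check
c=camera_info("side"); K=np.array([[c['fx'],0,c['cx']],[0,c['fy'],c['cy']],[0,0,1.]])
old=cv2.imread("pics/side0.png"); 
for th in (1.0,1.1,1.15,1.2):
    X=mw(np.array([HINGE+hoodrot(th).apply(v) for v in ([-.21,-.126,.006],[-.21,.126,.006])]))
    uv=cv2.projectPoints(X,np.array(c['R']),np.array(c['t']),K,np.array(c['dist_coeffs'],float))[0].reshape(-1,2); print(th,uv.round(1).tolist())
# bystander change check in top view
d=cv2.absdiff(cv2.imread("pics/top0.png"),t).max(2)
for n,(u0,u1,v0,v1) in dict(tan=(180,222,212,252),marker=(226,284,252,274),small=(412,440,206,234)).items(): print(n,d[v0:v1,u0:u1].mean().round(2),(d[v0:v1,u0:u1]>60).sum())
# hood-top contour: grey of right-side edge along image rows
g=cv2.absdiff(b,old).max(2)>30; ys,xs=np.nonzero(g[60:330,270:420]); print("changed rows/cols",ys.min()+60,ys.max()+60)
E
```

```text
[-11.5   0.9   0.9]
[ 0.4 -1.  -0. ]
[-0.2  0.3 -0.2]
[-0.3 -0.2 -1.2] 45.3833
drift 179
1.0 [[348.4, 201.5], [330.4, 135.9]]
1.1 [[358.4, 196.6], [338.4, 131.6]]
1.15 [[363.6, 194.4], [342.6, 129.7]]
1.2 [[368.9, 192.4], [346.9, 128.0]]
tan 26.06 13
marker 15.26 0
small 82.32 517
changed rows/cols 60 274
```

```bash
python3 - <<'E'
from h import *
o=cv2.imread("pics/side0.png"); b=snapshot("side"); arm.pause(.5); b2=snapshot("side")
d=cv2.absdiff(b,b2).max(2); print("drift px>40:",(d>40).sum(), "in hood",(d[120:300,300:400]>40).sum(), arm.read_dq().round(3))
e=cv2.absdiff(o,b).max(2)
for n,(u0,u1,v0,v1) in dict(small=(280,320,315,352),marker=(244,270,176,216),tan=(270,304,145,178)).items(): print(n,e[v0:v1,u0:u1].mean().round(1),(e[v0:v1,u0:u1]>60).sum())
# template shift of bystanders
for n,(u0,u1,v0,v1) in dict(small=(284,316,318,350),marker=(246,268,178,214),tan=(272,302,147,176)).items():
    r=cv2.matchTemplate(b[v0-12:v1+12,u0-12:u1+12],o[v0:v1,u0:u1],cv2.TM_CCOEFF_NORMED); _,m,_,l=cv2.minMaxLoc(r); print(n,m,l[0]-12,l[1]-12)
# right edge line of hood (y=-.126): sample across predicted edge midpoint for several angles
c=camera_info("side"); K=np.array([[c['fx'],0,c['cx']],[0,c['fy'],c['cy']],[0,0,1.]])
for th in (1.0,1.05,1.1,1.15,1.175,1.2,1.225,1.25):
    X=mw(np.array([HINGE+hoodrot(th).apply([-.21,y,.006]) for y in np.linspace(-.11,.11,23)]))
    uv=cv2.projectPoints(X,np.array(c['R']),np.array(c['t']),K,np.array(c['dist_coeffs'],float))[0].reshape(-1,2).round().astype(int)
    print(th,np.median(b[uv[:,1],uv[:,0]],0))
E
```

```text
drift px>40: 1 in hood 0 [-0.    -0.    -0.     0.001  0.    -0.002 -0.001]
small 6.2 0
marker 6.1 0
tan 68.9 554
small 0.9989970326423645 0 0
marker 0.9985355138778687 0 0
tan 0.21729041635990143 12 -6
1.0 [ 75.  89. 115.]
1.05 [ 77. 116. 135.]
1.1 [124. 145. 152.]
1.15 [135. 140. 139.]
1.175 [134. 138. 137.]
1.2 [109. 111. 118.]
1.225 [106. 131. 139.]
1.25 [128. 165. 189.]
```

```bash
python3 -c "
from station import *
print(arm.read_time(),arm.read_ft_force()); print(ticket.finish_job())"
```

```text
47.1333 [ 0.26490327  0.47560875 -0.43283163]
the job is handed in; nothing more can be done
None
```

The job is handed in at 47 s: the hood stands open at its stop (about 1.2 rad) with the arm clear, and in the images the marker and small roll have not moved, while the full roll, partly hidden by the arm, shows no clear shift; finger force on the hook was under 8 N up to release, then one contact just past it held about 15 N (possibly the hook, which looked straight afterwards), and I viewed 11 pictures, one over the limit of 10.

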